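# Lock the tester's levelling screw and jog the roller under the stylus

## Task

The surface tester has just been levelled; so that it cannot shift while you set up the part, lock its loose levelling screw, the near one of the two beside the jog box, by turning the jam nut clockwise until it is home on the boss. Then push the jog box's spring-centred stick over, away from the robot, hold it until the motor slide has carried the roller's crown right under the stylus tip, and let the stick go back to centre so that the slide stands still there. Do not drive the slide before the nut is locked, do not touch the slide, roller, stylus or column, and leave everything else lying on the bench as it is.

Things in the scene. Friction and masses are not known exactly. Their poses are not given: they have to be found in the camera images.
- tester: Surface tester: dark granite base 250 (x) x 400 (y) mm, its top 75 mm above the table, on three levelling screws. Origin: on the table under the middle of the base; x points away from the robot, y to the left (towards the jog box), z up. Fixed to the table.
- column: The tester's column with traverse unit, pick-up rod and stylus; origin and axes as the tester's. The column, 55 x 50 mm, stands at y = -150 mm, 475 mm tall with its handwheel; the traverse unit reaches from it over the base to y = 10 mm, the thin pick-up rod on to y = 67 mm, 185 to 243 mm above the table.
- nut_mid (a point): Centre, half-way up, of the loose hexagon jam nut: 30 mm across flats, 12 mm high, on a vertical 20 mm stud that ends 26 mm above the nut's middle. At x = -85, y = 226 mm of the tester, 82 mm above the table when home, 1 mm more at first, on a 52 mm round boss. Its x axis is square to one pair of flats (others at 60 and 120 deg) and turns with it. A like, locked nut is 170 mm further away.
- nut (a joint): Turn of the jam nut in rad, growing clockwise seen from above: starts between 0 and 0.9, stops dead at 2.6, where the nut is home on its boss and locked. Light steady drag (0.05 N m); stays where it is left; drops 2.5 mm a turn.
- jog_box: Jog box, grey-green, 105 (x) x 150 (y) mm, top plate 49 mm above the table, fixed to the table. Origin: on the table under its middle; x points roughly away from the robot, y to the left. The stick stands in rubber bellows at x = 0, y = 22 mm; a small selector knob and key, up to 65 mm above the table, at y = -42 mm.
- stick_knob (a point): Middle of the stick's black pear-shaped knob: 29 mm across, 42 mm high, its top at 144 mm and this point at 130 mm above the table with the stick upright. A bare steel shaft 10 mm thick joins it to the pivot, 90 mm below this point.
- stick (a joint): Tilt of the stick in rad: 0 upright, positive towards the jog box's +x (away from the robot), stops at +-0.42 (knob 37 mm over). It tilts only along the box's x. A spring (1.2 N m/rad, about 5.5 N at the knob for full tilt) brings it back to centre (within 0.04) when let go.
- slide (a joint): Position in m of the motor cross-slide along the tester's x: 0 with the crown exactly under the stylus tip, negative nearer the robot; starts at -0.055 to -0.030, ends at -0.060 and +0.045. Driven by the stick: still below 0.1 rad of tilt, moving above 0.17, faster with more, 8 to 14 mm/s at full tilt; positive tilt moves it to +x, negative back. It stops within 2 mm of letting go.
- roller_crown (a point): Middle of the top line (crown) of the steel roller, 40 mm thick and 90 mm long, that lies along the tester's y in a V-block on the slide; 152 mm above the table. Moves with the slide.
- stylus_tip (a point): Tip of the thin stylus that points down from the pick-up rod, 162 mm above the table (10 mm above the crown), at x = 0, y = 60 mm of the tester. Does not move.
- spanner: Open-ended steel spanner, 170 mm, lying on the table near the robot. Not part of the job.
- ring_gauge: Steel bowl-shaped ring master, 92 mm across, 40 mm high, on the table beyond the jog box. Not part of the job.
- micrometer: Outside micrometer, about 150 mm long, lying on the table beyond the jog box. Not part of the job.
- gauge_case: Closed wooden gauge-block case, 70 x 120 x 32 mm, on the table to the left of the jog box. Not part of the job.
- mouse: Black computer mouse, 100 x 58 x 29 mm, at the left of the table. Not part of the job.
- pin_a: Small steel pin, 16 mm across, 26 mm tall, standing on the granite base near its front edge (origin: underside). Not part of the job.
- pin_b: Small steel pin, 20 mm across, 22 mm tall, standing beside the other pin (origin: underside). Not part of the job.
Not all that is in view belongs to the job. What is shaped like the jog_box but turquoise is not meant.

How it is judged (in metres and radians):
On the way, in this order (a step that is already met when the one before it is completed fails the run):
1. the jam nut is turned home on its boss (value of joint nut above 2.45 rad), for 0.2 s.
2. the stick is held tilted away from the robot, the nut locked (value of joint nut above 2.45 rad and value of joint stick above 0.15 rad), for 0.5 s.
3. the roller's crown is under the stylus tip, the stick is back at centre and the slide stands still (value of joint nut above 2.45 rad and value of joint slide between -0.005 and 0.005 m and value of joint stick between -0.06 and 0.06 rad and velocity of joint slide between -0.001 and 0.001 m/s), for 0.5 s.
At the end, for the whole second after the job is handed in: the jam nut is home (joint at least 2.45 of 2.6), the roller's crown is within 5 mm of the stylus tip along the slide's travel, the stick is at centre (within 0.06 rad), the slide stands still, and the seven bystanders lie within 20 mm of where they were, the two pins upright (all of step 3 and distance of each of spanner, ring_gauge, micrometer, gauge_case, mouse, pin_a, pin_b from where it was at the start of the episode below 0.02 m and angle between each of pin_a, pin_b's own z axis and vertical below 0.3 rad); the robot touches nothing.
It fails at once if the slide is driven more than 5 mm before the jam nut is locked (not (value of joint nut above 2.45 rad) and distance of roller_crown from where it was at the start of the episode above 0.005 m).
It fails at once if the robot touches the slide or the roller (contact force between the arm and slide above 1 N).
It fails at once if the fingers touch the slide or the roller (contact force between the fingers and slide above 1 N).
It fails at once if the robot touches the column, traverse unit or stylus (contact force between any of the arm, the fingers and column above 1 N).
It also fails if it takes over 72 s, if anything falls off the work surface, if the arm or the gripper's body presses on something with over 40 N, if the wrist force passes 120 N, or if a joint passes its speed limit or range.

## Robot

A 7-joint arm with a two-finger parallel gripper is mounted at the origin on the work surface. World frame = base frame: x ahead of the robot, y to its left, z up, the work surface at z = 0. Lengths are in m, angles in degrees, forces in N, time in s.
With the tool pointing down it reaches from about 0.4 to 0.875 m from the base axis. Payload 6.5 kg.
Tool frame: the origin (TCP) lies between the finger pads; the fingertips stand 17 mm ahead of it and the grasp point (between the pads) lies 2 mm behind it; z points along the fingers, x is the direction in which the jaws open and shut, and the axes are right-handed (so a half turn about z gives the same grasp; the last joint's range is limited). The gripper opens to 85 mm and grips with 20 to 120 N. Pads are 22 mm wide; open, the fingers measure 114 mm over their backs; the gripper's body (76 mm by 85 mm) begins 54 mm behind the grasp point. The pads swing forward as they close: fully open they stand 13 mm farther back than shut.
Start: joints at [-73.35, 30.733, -0.252, 88.115, 0.149, 61.152, -4.079], TCP at [0.227, 0.609, 0.248] pointing down, gripper open.
Joint ranges: [-154.64, 154.64], [-21.42, 123.67], [-72.66, 72.17], [13.99, 137.28], [-74.86, 254.86], [10.95, 109.41], [-158.01, 158.01]. Speed limits (degrees/s): [136.94, 136.94, 180, 180, 180, 180, 180].

## Interface

Orientations are given as [roll, pitch, yaw] about the fixed x, y, z axes, in that order (R = Rz(yaw) Ry(pitch) Rx(roll)).
In Python, from cell import * gives the robot as it stands.
- The arm moves only by the shell command python3 -m creep 'ROWS' [FORCE]. ROWS is JSON, a list of rows, each an object of numbers: "hand": the opening, from 0 (shut) to 1 (fully open); "dx", "dy", "dz": the shift along the tool's x, y, z in mm; "rx", "ry", "rz": the turn, a rotation vector about the tool's x, y, z in degrees. In form: [{"hand": .., "dx": .., "dy": .., "dz": .., "rx": .., "ry": .., "rz": ..}, ...]. A call has 1 to 5 rows; each row shifts and turns the pose as measured when the row begins, along the tool's axes as they then stand; what a row does not reach is not made up. A row lasts 1/12 s, in which the tool goes at most 41.7 mm and 7.16 degrees, less where a joint would pass 70% of its speed; a pose out of reach is approached as far as the arm can. A call is refused whole if a number of a shift passes 41.7 or a number of a turn 7.16, either way. A call with a gripper value outside its range is refused whole. The fingers move at their own pace and stop on an object; FORCE is the grip in N (left out, the last holds). Time passes only in rows, so rows that do not move let the fingers close. It gives the time, the measured TCP pose, the force and the opening at its end, in the units of the state.
- get_state(): the state, without advancing time (a new reading comes with each control period).
- capture(name): name is "side" or "top" or "wrist"; returns a dict with "image" (384x512x3 uint8, blue, green, red), "range_z" (384x512 float32, m along the optical axis (not along the pixel's ray), 0 where there is no reading), "intrinsics" (3x3 intrinsics, pixels), "R" (3x3) and "t" (3): a world point X has camera coordinates R X + t. Camera axes: x right, y down, z forward; pixel columns grow to the right and rows downward; lengths in m; the calibration is good to about 2 mm. A picture is of the moment at which its call begins.
- finish_job(): hands the job in, once; it reports no verdict.
The state is a dict: "time_s": time; "joint_positions": joint angles; "joint_vel": joint speeds; "joint_torque": joint torques, N m; "tool_pos": TCP position; "ee_rot": TCP orientation; "wrist_force": force on the tool from outside, world axes, zero at the start; "torque": the same for the moment, N m; "gripper_width": finger opening in m.
Only numpy, scipy, OpenCV 4.12 (cv2) and the standard library are available. Lean on these libraries where they do the work, as an engineer would, in place of code of your own. Each camera call takes 0.05 s, during which the arm holds its last target.

## Working session

There is one attempt and no reset: what is moved stays moved. The work goes in short steps, Python scripts to look and compute and a shell command to move; the robot and the scene stay as the last step left them, time stands still between calls to the robot, and variables do not carry over. Pictures are saved under pics/ and viewed, and the job is handed in when it is done.

```bash
ls; mkdir -p pics; cat > h.py <<'E'
from cell import *
import numpy as np, cv2
def cap(n,fn):
    c=capture(n); cv2.imwrite('pics/'+fn+'.png',c['image']); np.savez('pics/'+fn+'.npz',**c); return c
def ld(fn): return dict(np.load('pics/'+fn+'.npz'))
def world(c,u,v,z=None):
    K=c['intrinsics'];d=c['range_z'][int(v),int(u)] if z is None else z
    p=np.linalg.inv(K)@np.array([u,v,1.])*d
    return c['R'].T@(p-c['t'])
def onplane(c,u,v,h):
    K=c['intrinsics'];r=c['R'].T@(np.linalg.inv(K)@np.array([u,v,1.]));o=-c['R'].T@c['t']
    return o+r*(h-o[2])/r[2]
def proj(c,X):
    p=c['intrinsics']@(c['R']@np.array(X)+c['t']);return p[:2]/p[2]
def cloud(c):
    z=c['range_z'];v,u=np.mgrid[:z.shape[0],:z.shape[1]]
    p=np.stack([u,v,np.ones_like(u)],-1)@np.linalg.inv(c['intrinsics']).T*z[...,None]
    return (p-c['t'])@c['R']
E
python3 - <<'E'
from h import *
print(get_state())
for n in('side','top','wrist'): c=cap(n,n+'0'); print(n,-c['R'].T@c['t'],c['R'][2])
E
```

```text
pics
{'time_s': 0.0, 'joint_positions': array([-73.35039432,  30.7798835 ,  -0.2550448 ,  88.17150457,
         0.14789489,  61.15278769,  -4.08053312]), 'joint_vel': array([ 0.087345  ,  0.07678338, -0.02947153,  0.05126235, -0.00849487,
        0.13775748, -0.14089234]), 'joint_torque': array([ 8.24897688e-05, -5.83398271e+01,  1.04881793e+00, -2.59107667e+01,
        1.23223502e-02,  9.49759386e-03,  1.04716372e-05]), 'tool_pos': array([0.22681224, 0.60848225, 0.24738047]), 'ee_rot': array([1.79993711e+02, 1.03659258e-01, 6.95605665e+01]), 'wrist_force': array([-0.37181179,  0.28009489, -0.41544024]), 'torque': array([ 0.04815689, -0.00584437, -0.02263496]), 'gripper_width': 0.08553288937549855}
side [ 0.01173999 -0.73359844  0.72489329] [ 0.42656057  0.73747278 -0.52362197]
top [0.32349291 0.07224203 1.13058598] [ 0.17312441  0.02027933 -0.98469116]
wrist [0.15465602 0.63606044 0.37372042] [ 0.28096516 -0.10604901 -0.95384076]
```

View pics/side0.png

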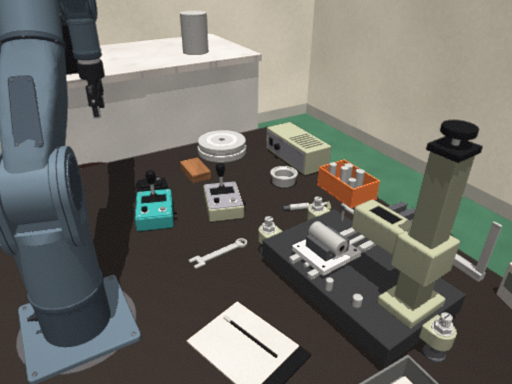

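View pics/top0.png

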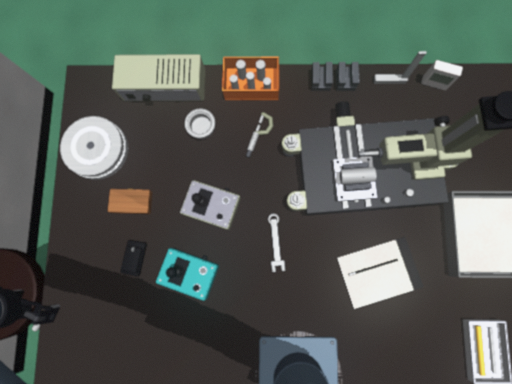

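View pics/wrist0.png

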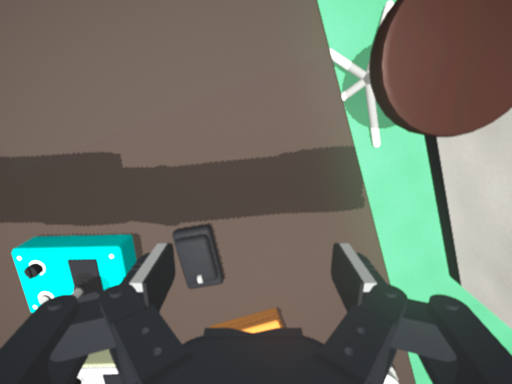

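Candidates in the top view:
- **Jog boxes:** the grey-green box is at (210,204). The turquoise one at (188,275) is the decoy.
- **Levelling screws:** near at (296,200), far (locked) at (291,144). The third is by the column, out of the job.

I choose the grey-green box and the near screw, and check both in close crops.

```bash
python3 - <<'E'
from h import *
c=ld('top0');im=c['image']
a=cv2.resize(im[125:235,170:320],None,fx=5,fy=5,interpolation=cv2.INTER_CUBIC);cv2.imwrite('pics/crop1.png',a)
s=ld('side0')['image'];cv2.imwrite('pics/crop2.png',cv2.resize(s[150:290,190:370],None,fx=4.2,fy=4.2,interpolation=cv2.INTER_CUBIC))
for n in('top0','side0'):
    c=ld(n);P=cloud(c)
    # tester granite top
    m=(abs(P[...,2]-.075)<.006)&(P[...,0]>.3)&(c['image'].max(-1)<90)
    q=P[m][:,:2].astype(np.float32);print(n,m.sum(),cv2.minAreaRect(q*1000))
    for nm,(u,v) in {'top0':dict(nn=(296,200),nf=(291,144),box=(215,210),knob=(201,197)),'side0':dict(nn=(268,224),nf=(318,203),knob=(221,168))}[n].items(): print(nm,world(c,u,v))
E
```

```text
top0 3813 ((676.1983642578125, 39.61517333984375), (1020.0941772460938, 446.9263000488281), 89.67160034179688)
nn [0.48400508 0.0077548  0.11024157]
nf [0.64823029 0.01946864 0.09492552]
box [0.46376035 0.23874787 0.05017473]
knob [0.48895055 0.26564317 0.12862892]
side0 7254 ((617.7009887695312, 420.25555419921875), (433.63568115234375, 1716.4393310546875), 5.766959190368652)
nn [ 0.48467316 -0.00218104  0.0967606 ]
nf [0.65562312 0.01201906 0.09770259]
knob [0.48611097 0.26704979 0.13314919]
```

View pics/crop1.png

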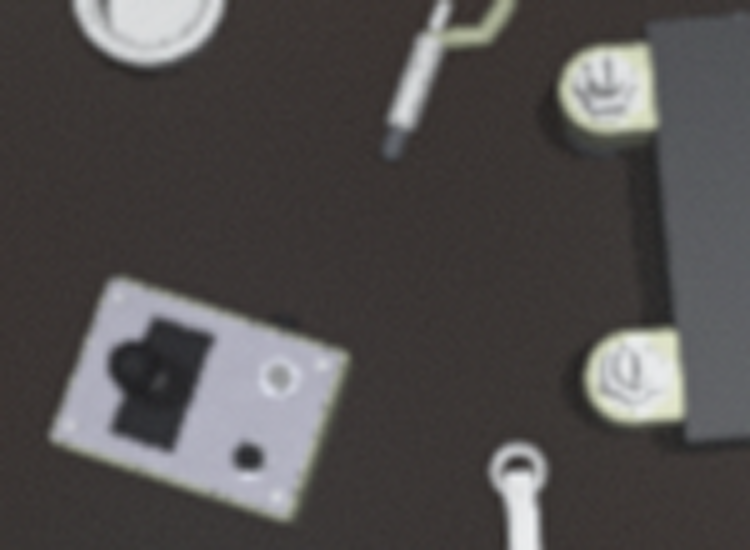

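View pics/crop2.png

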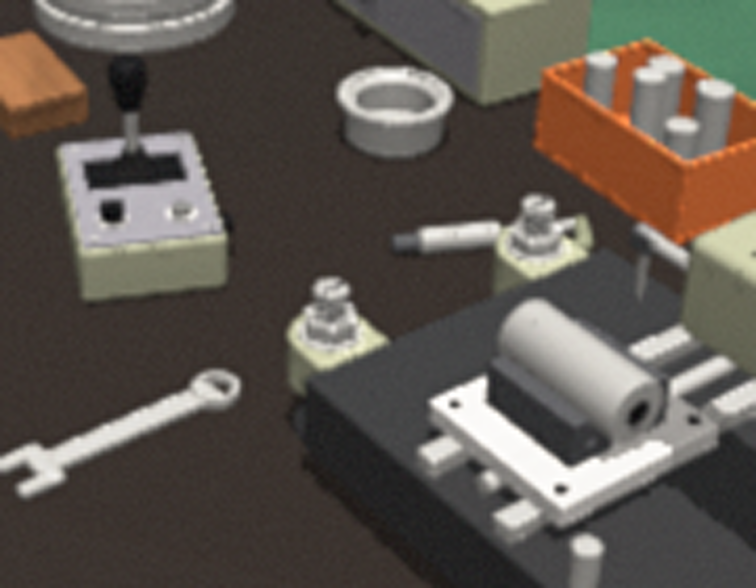

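Crop 1 confirms the choice: the grey-green box has its black knob at about (140,370), and the near screw on the granite corner is at (630,375). The decoy is out of this crop. The near nut is at about (0.485, 0.005). I move above it for a wrist view.

```bash
R='{"dx":-29,"dy":28}'; python3 -m creep '[{"dx":-29,"dy":28},{"dx":-29,"dy":28},{"dx":-29,"dy":28},{"dx":-29,"dy":28},{"dx":-29,"dy":28}]'
python3 -m creep '[{"dx":-29,"dy":28},{"dx":-29,"dy":28},{"dx":-29,"dy":28},{"dx":-29,"dy":28},{"dx":-29,"dy":28}]'
```

```text
validation failed for argument at $[0]...
validation failed for argument at $[0]...
```

The rows were refused, probably because every key has to be present.

```bash
python3 -m creep '[{"hand":1,"dx":-29,"dy":28,"dz":0,"rx":0,"ry":0,"rz":0},{"hand":1,"dx":-29,"dy":28,"dz":0,"rx":0,"ry":0,"rz":0},{"hand":1,"dx":-29,"dy":28,"dz":0,"rx":0,"ry":0,"rz":0},{"hand":1,"dx":-29,"dy":28,"dz":0,"rx":0,"ry":0,"rz":0},{"hand":1,"dx":-29,"dy":28,"dz":0,"rx":0,"ry":0,"rz":0}]'
```

```text
time_s: 0.57
tool_pos: [0.3024, 0.4259, 0.2443]
ee_rot: [-179.7, -0.0, 70.5]
wrist_force: [1.0, 0.5, 0.3]
gripper_width: 0.0853
```

```bash
python3 -m creep '[{"hand":1,"dx":-29,"dy":27,"dz":-1,"rx":0,"ry":0,"rz":0},{"hand":1,"dx":-29,"dy":27,"dz":-1,"rx":0,"ry":0,"rz":0},{"hand":1,"dx":-29,"dy":27,"dz":-1,"rx":0,"ry":0,"rz":0},{"hand":1,"dx":-29,"dy":27,"dz":-1,"rx":0,"ry":0,"rz":0},{"hand":1,"dx":-29,"dy":27,"dz":-1,"rx":0,"ry":0,"rz":0}]'
python3 -m creep '[{"hand":1,"dx":-29,"dy":27,"dz":0,"rx":0,"ry":0,"rz":0},{"hand":1,"dx":-29,"dy":27,"dz":0,"rx":0,"ry":0,"rz":0},{"hand":1,"dx":-29,"dy":27,"dz":0,"rx":0,"ry":0,"rz":0},{"hand":1,"dx":-29,"dy":27,"dz":0,"rx":0,"ry":0,"rz":0},{"hand":1,"dx":-29,"dy":27,"dz":0,"rx":0,"ry":0,"rz":0}]'
python3 - <<'E'
from h import *
cap('wrist','w1');print(get_state()['joint_positions'])
E
```

```text
time_s: 0.98
tool_pos: [0.3826, 0.2339, 0.248]
ee_rot: [-179.6, 0.0, 70.5]
wrist_force: [1.1, 0.2, -0.4]
gripper_width: 0.0853
time_s: 1.4
tool_pos: [0.463, 0.0423, 0.248]
ee_rot: [-179.7, -0.1, 70.6]
wrist_force: [1.3, 0.7, 0.2]
gripper_width: 0.086
[-23.9163662   12.94792827  16.45645503 115.61781704  -4.54099417
  52.13245897  64.97696294]
```

View pics/w1.png

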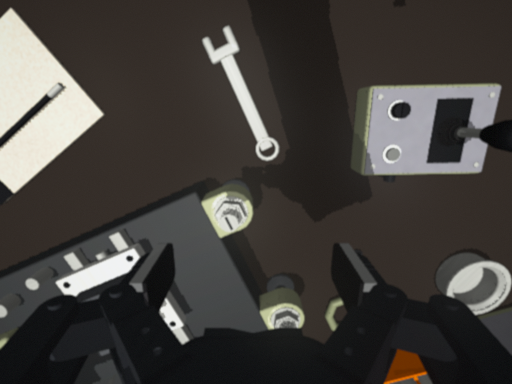

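The wrist view shows the near nut at (231,211), the far one at (286,318) and the jog box at upper right with the stick knob at (495,135). Next I measure them.

```bash
python3 - <<'E'
from h import *
c=ld('w1');P=cloud(c)
for nm,u0,u1,v0,v1 in(('near',195,265,175,245),('box',350,510,75,185)):
    q=P[v0:v1,u0:u1].reshape(-1,3)
    if nm=='near':
        s=q[q[:,2]>.098];print('stud',len(s),s[:,:2].min(0),s[:,:2].max(0),s.mean(0),s[:,2].max())
        n=q[(q[:,2]>.084)&(q[:,2]<.093)&(np.linalg.norm(q[:,:2]-s[:,:2].mean(0),axis=1)<.022)];print('nut',len(n),(n.min(0)+n.max(0))/2,np.ptp(n,axis=0),np.median(n[:,2]))
        for h in (.071,.074,.076,.078): print(h,((q[:,2]>h-.0015)&(q[:,2]<h+.0015)).sum())
    else:
        t=q[abs(q[:,2]-.049)<.005];r=cv2.minAreaRect((t[:,:2]*1000).astype(np.float32));print('box',r)
        k=q[q[:,2]>.11];print('knob',len(k),k.mean(0) if len(k) else 0)
a=cv2.resize(c['image'][165:255,185:275],None,fx=6.5,fy=6.5,interpolation=cv2.INTER_CUBIC);cv2.imwrite('pics/w1n.png',a)
for n in('top0','side0'):
    c=ld(n);q=cloud(c).reshape(-1,3);k=q[(q[:,2]>.115)&(q[:,2]<.15)&(abs(q[:,0]-.487)<.05)&(abs(q[:,1]-.267)<.04)];print(n,k.min(0),k.max(0),k.mean(0))
    t=q[(abs(q[:,2]-.049)<.004)&(abs(q[:,0]-.47)<.11)&(abs(q[:,1]-.25)<.12)];print(cv2.minAreaRect((t[:,:2]*1000).astype(np.float32)))
E
```

```text
stud 343 [ 0.39085214 -0.00420072] [0.49995511 0.06787866] [0.48326487 0.01007093 0.12327726] 0.3746479155939917
nut 287 [0.48908918 0.00591071 0.08843232] [0.03149554 0.03049902 0.00862052] 0.08966028153456242
0.071 57
0.074 713
0.076 1556
0.078 296
box ((482.18072509765625, 255.0509033203125), (147.94784545898438, 104.55750274658203), 71.83946228027344)
knob 733 [0.47514578 0.24886739 0.15182848]
top0 [0.47158487 0.26485189 0.12761202] [0.49806483 0.29046251 0.14794691] [0.48427509 0.27685651 0.14129413]
((480.98724365234375, 256.89752197265625), (149.56639099121094, 104.0948257446289), 71.47518157958984)
side0 [0.4727118  0.26160292 0.11552363] [0.49884536 0.28805936 0.14673367] [0.48438654 0.26968562 0.13300654]
((481.3623046875, 252.15292358398438), (156.320068359375, 102.75813293457031), 71.33622741699219)
```

View pics/w1n.png

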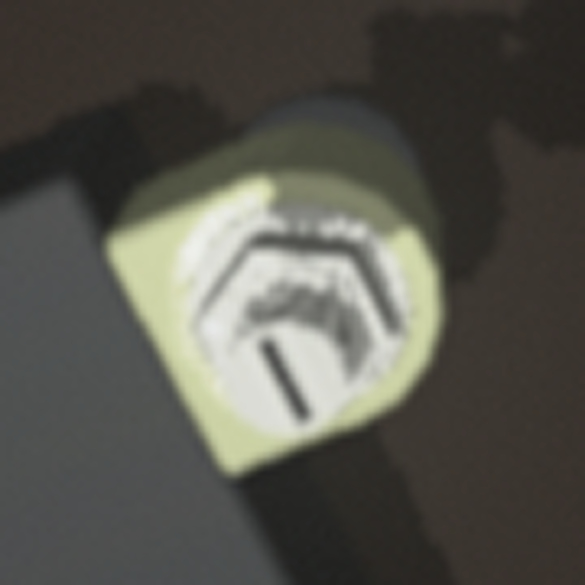

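```bash
python3 - <<'E'
from h import *
c=ld('w1');im=c['image']
S=6.5
tiles=[]
x0,y0=.4885,.0058
print('stud top expected', proj(c,[x0,y0,.109]))
def hexp(a,h):
    r=.015/np.cos(np.pi/6); return [proj(c,[x0+r*np.cos(np.radians(a+30+60*k)),y0+r*np.sin(np.radians(a+30+60*k)),h]) for k in range(6)]
for a in range(0,60,10):
    t=cv2.resize(im[180:240,200:262],None,fx=6.4/1.5,fy=6.4/1.5,interpolation=cv2.INTER_CUBIC);f=6.4/1.5
    for h,col in((.089,(0,0,255)),(.077,(255,0,0))):
        p=((np.array(hexp(a,h))-[200,180]+.5)*f).astype(np.int32);cv2.polylines(t,[p],True,col,1)
    p=[((proj(c,[x0+.010*np.cos(q),y0+.010*np.sin(q),.109])-[200,180]+.5)*f) for q in np.linspace(0,6.28,30)]
    cv2.polylines(t,[np.array(p).astype(np.int32)],True,(0,160,0),1)
    cv2.putText(t,str(a),(5,20),0,.6,(255,255,255),1);tiles.append(t)
cv2.imwrite('pics/hex.png',np.vstack([np.hstack(tiles[:3]),np.hstack(tiles[3:])]))
E
```

```text
stud top expected [227.63446613 221.71929981]
```

View pics/hex.png

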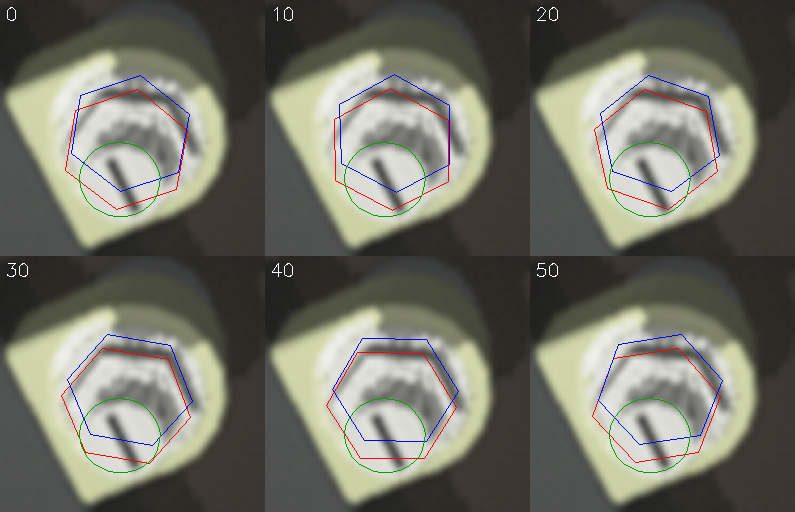

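```bash
python3 - <<'E'
from h import *
c=ld('w1');P=cloud(c)[180:245,195:265].reshape(-1,3)
s=P[(P[:,2]>.105)&(P[:,2]<.113)&(P[:,0]>.46)];print(len(s),s.min(0),s.max(0),np.median(s,0),(s.min(0)+s.max(0))/2)
print(cv2.minEnclosingCircle((s[:,:2]*1000).astype(np.float32)))
for u,v in ((224.2,201.9),(238.8,202.7),(245.8,215.8),(215.8,211.9)): print(onplane(c,u,v,.083))
def ang(a,b): d=b-a;return np.degrees(np.arctan2(d[1],d[0]))
A=[onplane(c,u,v,.086) for u,v in ((215.8,211.9),(224.2,201.9),(238.8,202.7),(245.8,215.8))]
print([ang(A[i],A[i+1])%60 for i in range(3)])
print(get_state()['tool_pos'],get_state()['ee_rot'])
E
```

```text
282 [ 0.48007742 -0.00420072  0.10501073] [0.49995511 0.0158919  0.11013169] [0.48966452 0.00609975 0.10881127] [0.49001626 0.00584559 0.10757121]
((490.2179870605469, 5.82108211517334), 10.179655075073242)
[0.47396912 0.00476456 0.083     ]
[0.48040253 0.0201101  0.083     ]
[0.49813536 0.02219976 0.083     ]
[ 0.48210089 -0.0087563   0.083     ]
[np.float64(1.023707805341303), np.float64(7.254793187805376), np.float64(6.720820723536818)]
[0.46585809 0.03353953 0.24846433] [-1.79940193e+02  9.47484734e-02  7.00363064e+01]
```

Stud circle: centre (0.490, 0.006), radius 10.2 mm and height 0.109, all as specified. The nut's flats are square to yaw 37/97°. I grip at yaw 97 so the whole clockwise turn fits in the last joint's range.

```bash
python3 -m creep '[{"hand":1,"dx":-18,"dy":32,"dz":0,"rx":0,"ry":0,"rz":0},{"hand":1,"dx":0,"dy":0,"dz":5,"rx":0,"ry":0,"rz":-7},{"hand":1,"dx":0,"dy":0,"dz":10,"rx":0,"ry":0,"rz":-7},{"hand":1,"dx":0,"dy":0,"dz":15,"rx":0,"ry":0,"rz":-7},{"hand":0.8,"dx":0,"dy":0,"dz":15,"rx":0,"ry":0,"rz":-6}]'
python3 - <<'E'
from h import *
s=get_state();print(s['tool_pos'],s['ee_rot'],s['joint_positions'])
y=np.radians(s['ee_rot'][2]);d=np.array([.490,.0058])-s['tool_pos'][:2]
print('dx',1e3*(d@[np.cos(y),np.sin(y)]),'dy',1e3*(d@[np.sin(y),-np.cos(y)]))
E
```

```text
time_s: 1.87
tool_pos: [0.4908, 0.003, 0.2046]
ee_rot: [179.7, 0.2, 97.3]
wrist_force: [-0.3, 1.0, -0.4]
gripper_width: 0.0756
[0.49077833 0.00301638 0.20457355] [1.79710380e+02 1.59557763e-01 9.73087643e+01] [-15.63834014  18.63705009  11.95463774 114.94578406  -5.02792783
  46.60635229  96.45481451]
dx 2.860020537678432 dy -0.41788469779644777
```

```bash
python3 -m creep '[{"hand":0.7,"dx":3,"dy":0,"dz":28,"rx":0,"ry":0,"rz":0},{"hand":0.6,"dx":0,"dy":0,"dz":28,"rx":0,"ry":0,"rz":0},{"hand":0.6,"dx":0,"dy":0,"dz":28,"rx":0,"ry":0,"rz":0},{"hand":0.6,"dx":0,"dy":0,"dz":18,"rx":0,"ry":0,"rz":0},{"hand":0.6,"dx":0,"dy":0,"dz":0,"rx":0,"ry":0,"rz":0}]' 30
python3 - <<'E'
from h import *
cap('wrist','w2');s=get_state();print(s['tool_pos'],s['ee_rot'],s['wrist_force'])
E
```

```text
time_s: 2.28
tool_pos: [0.4902, 0.0068, 0.0969]
ee_rot: [179.7, 0.1, 97.7]
wrist_force: [-1.6, 0.5, -0.5]
gripper_width: 0.0515
[0.49069198 0.00682497 0.09818483] [1.79683463e+02 1.07924597e-01 9.76512036e+01] [-0.79186467  0.30305582  0.24547389]
```

View pics/w2.png

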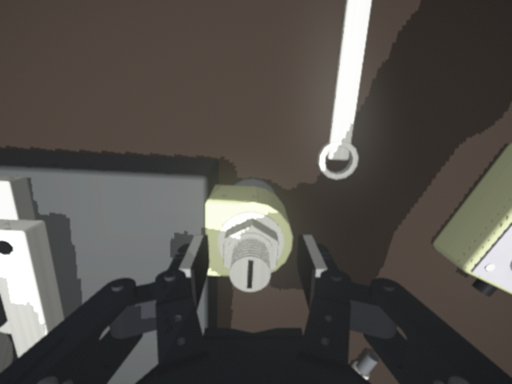

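The nut at (250,238) lies midway between the pads, with a vertex facing the camera, so its flats are square to the jaws. Closing now.

```bash
python3 -m creep '[{"hand":0.35,"dx":-1,"dy":0,"dz":1,"rx":0,"ry":0,"rz":0},{"hand":0.2,"dx":0,"dy":0,"dz":0,"rx":0,"ry":0,"rz":0},{"hand":0.1,"dx":0,"dy":0,"dz":0,"rx":0,"ry":0,"rz":0},{"hand":0.1,"dx":0,"dy":0,"dz":0,"rx":0,"ry":0,"rz":0},{"hand":0.1,"dx":0,"dy":0,"dz":0,"rx":0,"ry":0,"rz":0}]' 40
python3 - <<'E'
from h import *
cap('wrist','w3');s=get_state();print(s['tool_pos'],s['ee_rot'],s['wrist_force'],s['torque'],s['gripper_width'])
E
```

```text
time_s: 2.75
tool_pos: [0.4914, 0.0055, 0.0992]
ee_rot: [179.6, 0.2, 97.6]
wrist_force: [3.0, -1.0, -15.1]
gripper_width: 0.0284
[0.49135421 0.00554225 0.09913301] [1.79566436e+02 1.53621691e-01 9.76286159e+01] [  3.4072307   -0.31639912 -14.46256626] [-0.05407188 -0.62086297 -0.02335477] 0.028525759499140713
```

View pics/w3.png

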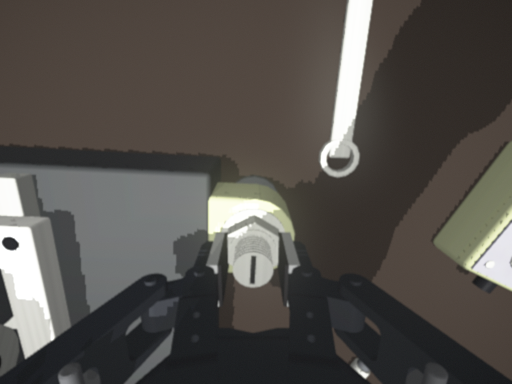

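The jaws hold the nut at (253,250), width 28.5 mm, but there is a 14 N vertical preload. I lift slightly and start the turn.

```bash
python3 -m creep '[{"hand":0.1,"dx":0,"dy":0,"dz":-1,"rx":0,"ry":0,"rz":0},{"hand":0.1,"dx":0,"dy":0,"dz":0,"rx":0,"ry":0,"rz":5}]' 40
python3 - <<'E'
from h import *
s=get_state();print(s['tool_pos'],s['ee_rot'],s['wrist_force'],s['torque'],s['gripper_width'])
E
```

```text
time_s: 2.97
tool_pos: [0.4913, 0.0055, 0.0992]
ee_rot: [179.5, 0.1, 92.7]
wrist_force: [3.8, -1.3, -17.9]
gripper_width: 0.0283
[0.49134588 0.00550682 0.09920861] [1.79523781e+02 1.40047126e-01 9.26674649e+01] [  3.84744483  -1.25872172 -17.87437259] [-0.19693146 -0.84456168  0.11359341] 0.028322545404562843
```

The force is a downward pull from the nut, so I relieve it downward while turning.

```bash
python3 -m creep '[{"hand":0.1,"dx":0,"dy":0,"dz":1,"rx":0,"ry":0,"rz":7},{"hand":0.1,"dx":0,"dy":0,"dz":1,"rx":0,"ry":0,"rz":7},{"hand":0.1,"dx":0,"dy":0,"dz":0.5,"rx":0,"ry":0,"rz":7},{"hand":0.1,"dx":0,"dy":0,"dz":0.5,"rx":0,"ry":0,"rz":7},{"hand":0.1,"dx":0,"dy":0,"dz":0,"rx":0,"ry":0,"rz":7}]' 40
python3 - <<'E'
from h import *
s=get_state();print(s['tool_pos'],s['ee_rot'],s['wrist_force'],s['torque'],s['gripper_width'],s['joint_positions'])
cap('wrist','w4')
E
```

```text
time_s: 3.38
tool_pos: [0.4912, 0.0048, 0.099]
ee_rot: [179.6, -0.2, 56.7]
wrist_force: [2.9, -2.3, -18.3]
gripper_width: 0.0285
[0.49121998 0.00482535 0.09902195] [179.6014591   -0.220317    56.67307039] [  2.9001098   -2.27154041 -18.33557272] [-0.42729668 -0.59179506  0.05785803] 0.02849622204190453 [-22.02074552  30.11832744  20.23562487 119.01084834 -18.28679252
  33.32118777  67.69495683]
```

View pics/w4.png

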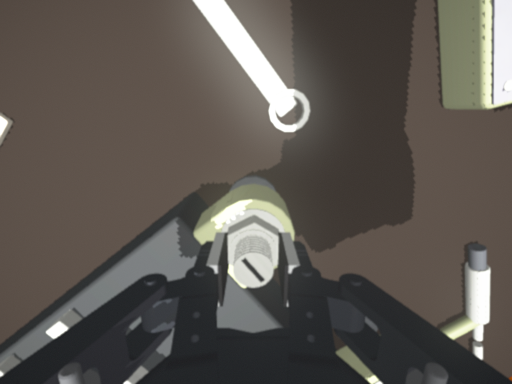

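The nut turns with the jaws: its vertex still faces the camera at (253,225). Carrying on.

```bash
python3 -m creep '[{"hand":0.1,"dx":0,"dy":0,"dz":1,"rx":0,"ry":0,"rz":7},{"hand":0.1,"dx":0,"dy":0,"dz":1,"rx":0,"ry":0,"rz":7},{"hand":0.1,"dx":0,"dy":0,"dz":1,"rx":0,"ry":0,"rz":7},{"hand":0.1,"dx":0,"dy":0,"dz":1,"rx":0,"ry":0,"rz":7},{"hand":0.1,"dx":0,"dy":0,"dz":1,"rx":0,"ry":0,"rz":7}]' 40
python3 - <<'E'
from h import *
s=get_state();print(s['tool_pos'],s['ee_rot'],s['wrist_force'],s['torque'],s['gripper_width'],s['joint_positions'])
E
```

```text
time_s: 3.85
tool_pos: [0.4909, 0.0044, 0.0981]
ee_rot: [180.0, -0.4, 21.3]
wrist_force: [-1.8, -2.8, 0.9]
gripper_width: 0.0284
[0.49086025 0.00438335 0.09812125] [179.99845922  -0.4052164   21.30775768] [-1.76135175 -2.82774375  0.89963366] [-0.50337233  0.67189323  0.08794868] 0.028449113784158715 [-28.8900322   31.96820282  29.39956279 119.4025284  -27.34520348
  34.77304084  40.87664523]
```

```bash
python3 -m creep '[{"hand":0.1,"dx":0,"dy":0.5,"dz":0,"rx":0,"ry":0,"rz":6},{"hand":0.1,"dx":0,"dy":0,"dz":0,"rx":0,"ry":0,"rz":6},{"hand":0.1,"dx":0,"dy":0,"dz":0,"rx":0,"ry":0,"rz":6},{"hand":0.1,"dx":0,"dy":0,"dz":0.5,"rx":0,"ry":0,"rz":6}]' 40
python3 - <<'E'
from h import *
s=get_state();print(s['tool_pos'],s['ee_rot'],s['wrist_force'],s['torque'],s['gripper_width'],s['joint_positions'])
E
```

```text
time_s: 4.18
tool_pos: [0.4904, 0.0043, 0.0982]
ee_rot: [-179.8, -0.3, -3.1]
wrist_force: [0.2, -2.7, -7.3]
gripper_width: 0.0282
[0.49035561 0.00433328 0.09817282] [-179.78139814   -0.31882007   -3.14985558] [ 0.17668101 -2.66699474 -7.32271232] [-0.58881081  0.07247095  0.05141622] 0.02819031794575501 [-33.57298023  33.66926065  35.76108759 119.67800732 -33.46638628
  36.37516344  22.12218896]
```

```bash
python3 -m creep '[{"hand":0.1,"dx":0,"dy":0,"dz":0.5,"rx":0,"ry":0,"rz":5},{"hand":0.1,"dx":0,"dy":0,"dz":0.5,"rx":0,"ry":0,"rz":5},{"hand":0.1,"dx":0,"dy":0,"dz":0.3,"rx":0,"ry":0,"rz":5}]' 40
python3 - <<'E'
from h import *
s=get_state();print(s['tool_pos'],s['ee_rot'],s['wrist_force'],s['torque'],s['gripper_width'],s['joint_positions'])
E
```

```text
time_s: 4.43
tool_pos: [0.4902, 0.0044, 0.0982]
ee_rot: [-179.6, -0.2, -18.4]
wrist_force: [0.3, -1.7, -7.6]
gripper_width: 0.0285
[0.49016359 0.0044012  0.09815087] [-179.63341358   -0.1820071   -18.36483477] [ 0.27392724 -1.67199101 -7.64769664] [-0.66051908  0.08846997  0.02262774] 0.028518883792669272 [-36.3010369   34.97122915  39.63314864 119.81006216 -37.28242738
  37.66518104  10.4563219 ]
```

```bash
python3 -m creep '[{"hand":0.1,"dx":0,"dy":0,"dz":0.5,"rx":0,"ry":0,"rz":4},{"hand":0.1,"dx":0,"dy":0,"dz":0.3,"rx":0,"ry":0,"rz":4}]' 40
python3 - <<'E'
from h import *
s=get_state();print(s['tool_pos'],s['ee_rot'],s['wrist_force'],s['torque'],s['gripper_width'])
E
python3 -m creep '[{"hand":0.1,"dx":0,"dy":0,"dz":0.3,"rx":0,"ry":0,"rz":4},{"hand":0.1,"dx":0,"dy":0,"dz":0.3,"rx":0,"ry":0,"rz":4}]' 40
python3 - <<'E'
from h import *
s=get_state();print(s['tool_pos'],s['ee_rot'],s['wrist_force'],s['torque'],s['gripper_width'])
E
```

```text
time_s: 4.6
tool_pos: [0.4902, 0.0049, 0.0981]
ee_rot: [-179.5, -0.1, -26.3]
wrist_force: [-0.5, -4.3, -7.7]
gripper_width: 0.0287
[0.49024617 0.00490103 0.09812433] [-1.79549325e+02 -8.49960933e-02 -2.63310049e+01] [-0.49251207 -4.31365652 -7.70542048] [-0.93485034  0.13819785  0.89125256] 0.028740495068400845
time_s: 4.77
tool_pos: [0.4908, 0.0059, 0.0983]
ee_rot: [-179.5, -0.0, -33.9]
wrist_force: [2.8, 1.3, -6.9]
gripper_width: 0.0282
[0.4908194  0.00593787 0.09829749] [-1.79506180e+02 -7.48637298e-03 -3.38895414e+01] [ 2.82173269  1.33096962 -6.85883094] [ 1.03804128 -1.08813943  1.43503398] 0.028174867960287984
```

The moment jumped at about yaw -25, after a turn of roughly 122°, which matches my predicted end stop. I check in the picture.

```bash
python3 - <<'E'
from h import *
cap('wrist','w5');cap('side','s5')
a=ld('w5')['image'][200:320,190:320];cv2.imwrite('pics/w5c.png',cv2.resize(a,None,fx=5,fy=5,interpolation=cv2.INTER_CUBIC))
E
```

```text
(no output)
```

View pics/w5c.png

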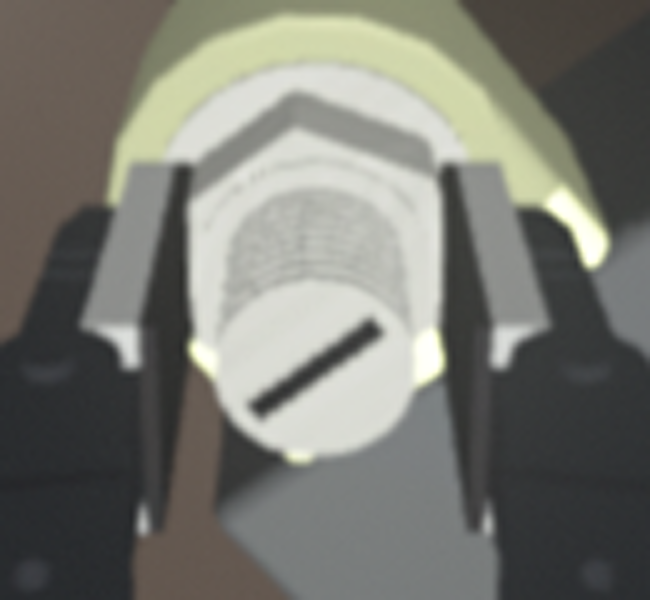

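The hexagon now lags the jaws (vertex at (297,95), left of centre), so the nut is on its stop. I release, rise and verify its angle.

```bash
python3 -m creep '[{"hand":0.6,"dx":0,"dy":0,"dz":0,"rx":0,"ry":0,"rz":0},{"hand":0.6,"dx":0,"dy":0,"dz":0,"rx":0,"ry":0,"rz":0},{"hand":0.6,"dx":0,"dy":0,"dz":-10,"rx":0,"ry":0,"rz":0},{"hand":0.6,"dx":0,"dy":0,"dz":-30,"rx":0,"ry":0,"rz":0},{"hand":0.6,"dx":0,"dy":0,"dz":-35,"rx":0,"ry":0,"rz":0}]'
python3 - <<'E'
from h import *
c=cap('wrist','w6');s=get_state();print(s['tool_pos'],s['ee_rot'],s['wrist_force'],s['gripper_width'])
cap('side','s6');cap('top','t6')
x0,y0=.4902,.0058;tiles=[]
pc=proj(c,[x0,y0,.09]).astype(int);f=5
r=.015/np.cos(np.pi/6)
for a in (20,30,35,40):
    o=pc-28;t=cv2.resize(c['image'][o[1]:o[1]+70,o[0]:o[0]+70],None,fx=f,fy=f,interpolation=cv2.INTER_CUBIC)
    p=np.array([proj(c,[x0+r*np.cos(q),y0+r*np.sin(q),.088]) for q in np.radians(a+30+60*np.arange(6))])
    cv2.polylines(t,[((p-o+.5)*f).astype(np.int32)],True,(0,0,255),1);cv2.putText(t,str(a),(5,20),0,.6,(0,0,255),1);tiles.append(t)
cv2.imwrite('pics/hex6.png',np.vstack([np.hstack(tiles[:2]),np.hstack(tiles[2:])])[:600])
E
```

```text
time_s: 5.28
tool_pos: [0.4884, 0.0066, 0.1739]
ee_rot: [-179.6, 0.4, -33.4]
wrist_force: [0.9, 0.7, 0.9]
gripper_width: 0.0512
[0.49200792 0.0056927  0.1798609 ] [-1.79216363e+02  7.97778833e-02 -3.34807679e+01] [ 4.03873202 -1.90684359  3.0097651 ] 0.051303353392323905
```

View pics/hex6.png

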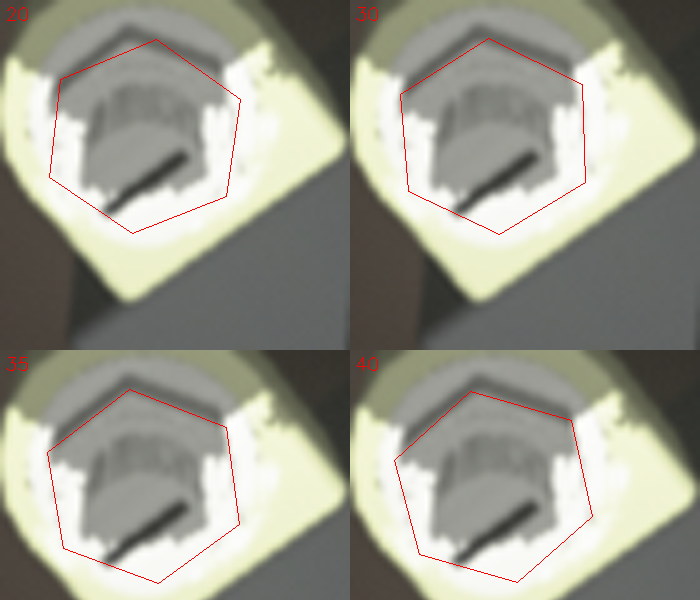

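View pics/s6.png

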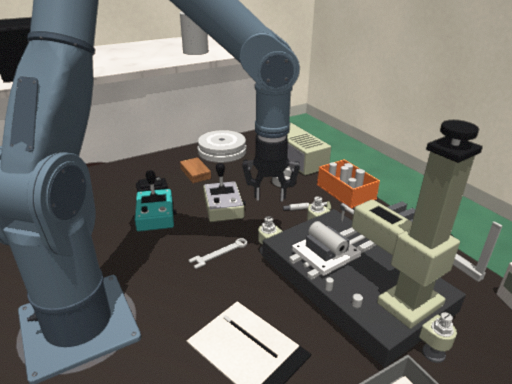

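View pics/t6.png

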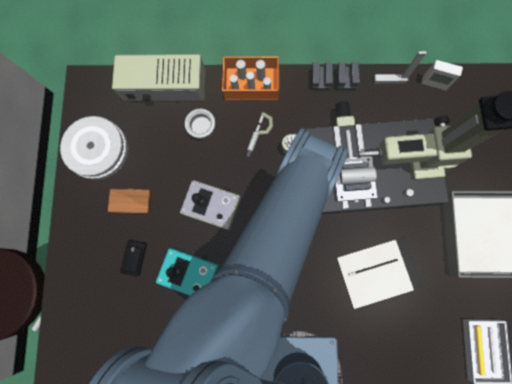

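The side view (nothing disturbed) and the hex overlay both fit: flats at about 35.5°, so the nut turned about 121.5° and sits at the stop I predicted. Next I set up slide monitoring: tester frame, expected stylus tip and the crown in the side view.

```bash
cat >> h.py <<'E'
YAW=np.radians(4.0)
def tester():
    return YAW
E
python3 - <<'E'
from h import *
c=ld('s6');P=cloud(c).reshape(-1,3)
for n,xy in(('near',(.490,.006)),('far',(.659,.018))):
    m=(abs(P[:,2]-.107)<.006)&(np.linalg.norm(P[:,:2]-xy,axis=1)<.03);q=P[m];print(n,len(q),(q.min(0)+q.max(0))/2,np.ptp(q,axis=0))
c1=ld('top0');Q=cloud(c1).reshape(-1,3)
for n,xy in(('near',(.490,.006)),('far',(.659,.018))):
    m=(abs(Q[:,2]-.107)<.006)&(np.linalg.norm(Q[:,:2]-xy,axis=1)<.03);q=Q[m];print(n,len(q),(q.min(0)+q.max(0))/2,np.ptp(q,axis=0))
for yaw in (3,4,5):
    y=np.radians(yaw);R=np.array([[np.cos(y),-np.sin(y)],[np.sin(y),np.cos(y)]])
    o=np.array([.490,.006])-R@[-.085,.226];tip=o+R@[0,.06];print(yaw,o,tip,proj(c,[*tip,.162]),proj(c,[*tip,.152]),proj(c1,[*tip,.162]))
cv2.imwrite('pics/s6c.png',cv2.resize(c['image'][190:290,280:400],None,fx=6,fy=6,interpolation=cv2.INTER_CUBIC))
c=ld('t6');cv2.imwrite('pics/t6c.png',cv2.resize(c1['image'][100:220,300:460],None,fx=4.5,fy=4.5,interpolation=cv2.INTER_CUBIC))
E
```

```text
near 47 [0.49147576 0.00500908 0.10609365] [0.02001217 0.02289413 0.00970986]
far 40 [0.6602191  0.01848446 0.10578154] [0.02050595 0.02231526 0.00936363]
near 48 [0.48841689 0.00625507 0.10823303] [0.01913132 0.01935238 0.00835185]
far 41 [0.6578715  0.01999027 0.10779503] [0.0197685  0.01729644 0.00867023]
3 [ 0.58671144 -0.21524172] [ 0.58357128 -0.15532395] [340.2402098  222.34741665] [339.74915874 225.86373082] [358.68974909 159.7934021 ]
4 [ 0.59055791 -0.21352018] [ 0.58637252 -0.15366633] [340.70971411 221.63267635] [340.21735608 225.14409979] [358.01842948 158.76590197]
5 [ 0.59437375 -0.21173176] [ 0.5891444  -0.15196008] [341.15325169 220.91456686] [340.65974442 224.42105796] [357.32974446 157.75024384]
```

View pics/s6c.png

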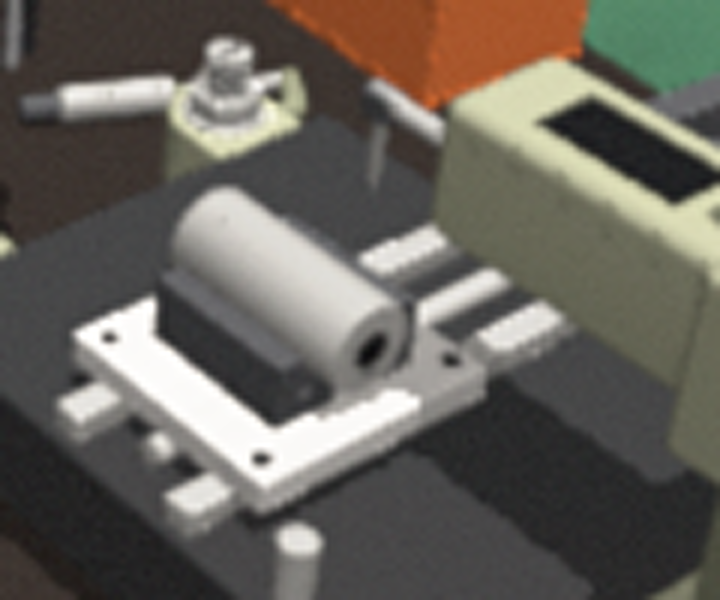

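View pics/t6c.png

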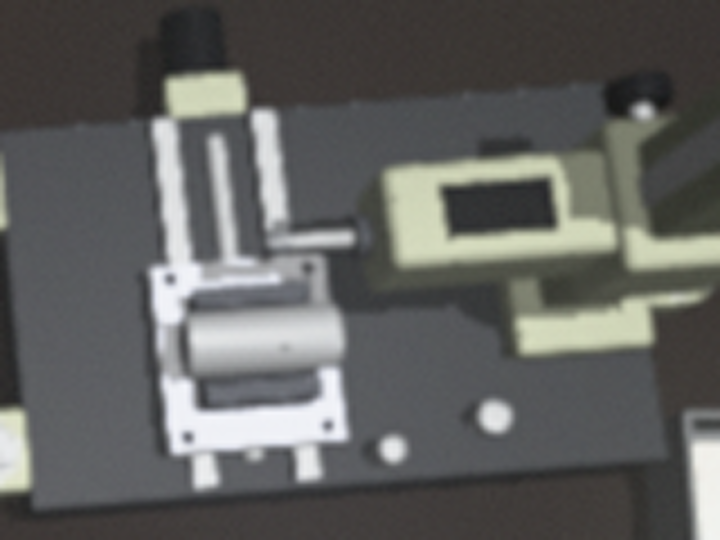

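```bash
cat >> h.py <<'E'
from scipy.optimize import least_squares
def slide(c):
    y=np.radians(4.6);R=np.array([[np.cos(y),-np.sin(y)],[np.sin(y),np.cos(y)]])
    near=np.array([.4913,.0052]);o=near-R@np.array([-.085,.226])
    P=cloud(c).reshape(-1,3);T=(P[:,:2]-o)@R
    m=(P[:,2]>.136)&(P[:,2]<.158)&(T[:,1]>.025)&(T[:,1]<.10)&(abs(T[:,0])<.085)
    x,z=T[m,0],P[m,2]
    if len(x)<15: return None
    f=least_squares(lambda p:np.hypot(x-p[0],z-p[1])-.020,[np.median(x)+.005,.132],loss='soft_l1',f_scale=.001)
    return len(x),f.x,np.sqrt(np.mean(f.fun**2))
E
python3 - <<'E'
from h import *
print(slide(ld('s6')),slide(ld('side0')),slide(ld('top0')))
c=ld('s6');y=np.radians(4.6);R=np.array([[np.cos(y),-np.sin(y)],[np.sin(y),np.cos(y)]])
o=np.array([.4913,.0052])-R@np.array([-.085,.226])
P=cloud(c);
for u,v in ((342,219),(343,218),(342,220),(343,215)): p=P[v,u];print((p[:2]-o)@R,p[2])
s=get_state();print(s['joint_positions'])
E
```

```text
(379, array([-0.03974393,  0.13204838]), np.float64(0.0011741721730238461)) (382, array([-0.03995241,  0.13195344]), np.float64(0.001216484698188626)) (416, array([-0.04220406,  0.13270403]), np.float64(0.0026804462842265958))
[-0.00035549  0.05956416] 0.16865144481893474
[0.00102855 0.05823696] 0.17168128615374442
[0.00028068 0.05969206] 0.16550449552088922
[0.00101834 0.05947479] 0.17935394402576668
[-45.55884784  29.52614254  51.8079586  117.69523291 -32.71662023
  47.61240005  -7.75711983]
```

The side camera puts the slide at -40 mm, and the fit gives the right roller height. The stylus reads +0.4 mm in the same frame. Now to the jog stick.

```bash
python3 -m creep '[{"hand":0.8,"dx":0,"dy":0,"dz":-35,"rx":0,"ry":0,"rz":0},{"hand":0.8,"dx":-10,"dy":-14,"dz":-25,"rx":0,"ry":0,"rz":0},{"hand":0.8,"dx":-20,"dy":-30,"dz":0,"rx":0,"ry":0,"rz":0},{"hand":0.8,"dx":-20,"dy":-30,"dz":0,"rx":0,"ry":0,"rz":0},{"hand":0.8,"dx":-20,"dy":-30,"dz":0,"rx":0,"ry":0,"rz":0}]'
python3 - <<'E'
from h import *
s=get_state();print(s['joint_positions'])
E
```

```text
time_s: 5.85
tool_pos: [0.4887, 0.1263, 0.2414]
ee_rot: [-179.2, 0.2, -34.3]
wrist_force: [0.5, -0.0, -0.8]
gripper_width: 0.0679
[-63.73163875  25.56896042  57.76212511 112.8776034  -27.20614438
  55.58138896 -26.90839147]
```

```bash
python3 -m creep '[{"hand":0.8,"dx":-20,"dy":-30,"dz":0,"rx":0,"ry":0,"rz":0},{"hand":0.8,"dx":-20,"dy":-30,"dz":0,"rx":0,"ry":0,"rz":-5},{"hand":0.8,"dx":-20,"dy":-32,"dz":0,"rx":0,"ry":0,"rz":-5},{"hand":0.8,"dx":-16,"dy":-30,"dz":0,"rx":0,"ry":0,"rz":-5},{"hand":0.8,"dx":0,"dy":0,"dz":0,"rx":0,"ry":0,"rz":0}]'
python3 - <<'E'
from h import *
s=get_state();print(s['joint_positions'],s['tool_pos'],s['ee_rot'])
c=cap('wrist','w7')
P=cloud(c).reshape(-1,3);k=P[(P[:,2]>.118)&(P[:,2]<.15)&(abs(P[:,0]-.4885)<.05)&(abs(P[:,1]-.276)<.05)]
print(len(k),(k.min(0)+k.max(0))/2,np.ptp(k,axis=0),cv2.minEnclosingCircle((k[:,:2]*1000).astype(np.float32)))
t=P[(abs(P[:,2]-.049)<.004)&(abs(P[:,0]-.48)<.11)&(abs(P[:,1]-.255)<.12)];print(cv2.minAreaRect((t[:,:2]*1000).astype(np.float32)))
y=np.radians(s['ee_rot'][2]);d=np.array([.4885,.276])-s['tool_pos'][:2]
print('dx',1e3*(d@[np.cos(y),np.sin(y)]),'dy',1e3*(d@[np.sin(y),-np.cos(y)]))
E
```

```text
time_s: 6.27
tool_pos: [0.4805, 0.2848, 0.2424]
ee_rot: [-179.0, 0.3, -18.0]
wrist_force: [-0.2, 0.7, -0.1]
gripper_width: 0.0687
[-72.03891111  29.36728617  50.79011035 105.12455388 -27.7473071
  58.02944091 -27.73696   ] [0.48050811 0.28475842 0.24237358] [-179.01446198    0.30982336  -17.95965875]
755 [0.48697008 0.2791428  0.13463268] [0.0278322  0.02661819 0.02285749] ((487.0986328125, 278.5181884765625), 14.247422218322754)
((482.1166687011719, 256.817626953125), (148.55258178710938, 103.45836639404297), 71.78443908691406)
dx 10.303113326080704 dy 5.867374074014464
```

View pics/w7.png

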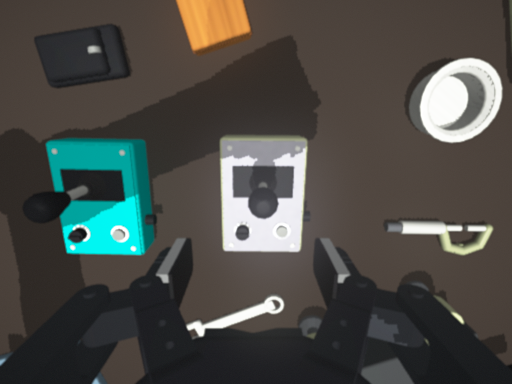

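The knob at (263,200) is on the grey-green box, upright, at (0.488, 0.278) with radius 14 mm, and the jaws are aligned with the box. I straddle it.

```bash
python3 -m creep '[{"hand":0.7,"dx":9,"dy":4,"dz":0,"rx":0,"ry":0,"rz":0},{"hand":0.7,"dx":0,"dy":0,"dz":5,"rx":0,"ry":0,"rz":0},{"hand":0.7,"dx":0,"dy":0,"dz":34,"rx":0,"ry":0,"rz":0},{"hand":0.7,"dx":0,"dy":0,"dz":34,"rx":0,"ry":0,"rz":0},{"hand":0.7,"dx":0,"dy":0,"dz":34,"rx":0,"ry":0,"rz":0}]'
python3 - <<'E'
from h import *
s=get_state();print(s['joint_positions'],s['tool_pos'],s['ee_rot'],s['wrist_force'])
cap('wrist','w8')
print(slide(cap('side','s8')))
E
```

```text
time_s: 6.73
tool_pos: [0.4953, 0.271, 0.1377]
ee_rot: [-178.6, -0.2, -18.9]
wrist_force: [0.7, 0.4, -0.0]
gripper_width: 0.0599
[-64.55991701  37.55910448  43.69597559 108.93753853 -36.43024172
  46.93964054 -20.08812924] [0.49528111 0.27096927 0.13772582] [-178.61563612   -0.19654828  -18.87814778] [ 0.65764561  0.40048956 -0.04886443]
(382, array([-0.03976273,  0.13198869]), np.float64(0.0011907064605891904))
```

View pics/w8.png

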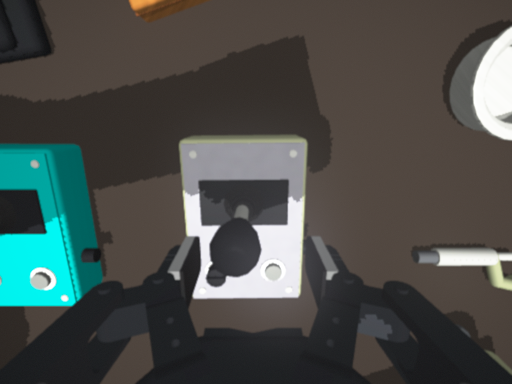

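View pics/s8.png

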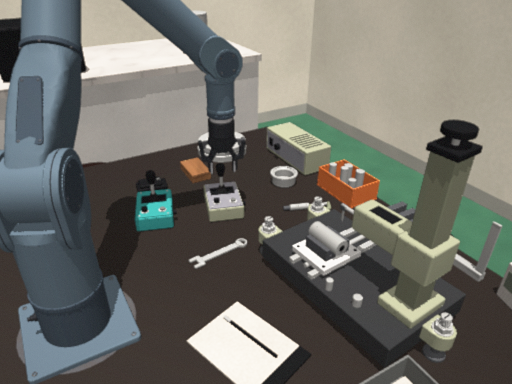

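The knob at (235,247) stands between the pads. I push along the tool's +x, which is away from the robot.

```bash
python3 -m creep '[{"hand":0.7,"dx":8,"dy":0,"dz":4,"rx":0,"ry":0,"rz":0},{"hand":0.7,"dx":8,"dy":0,"dz":0,"rx":0,"ry":0,"rz":0},{"hand":0.7,"dx":8,"dy":0,"dz":0,"rx":0,"ry":0,"rz":0},{"hand":0.7,"dx":8,"dy":0,"dz":0,"rx":0,"ry":0,"rz":0}]'
python3 - <<'E'
from h import *
s=get_state();print(s['time_s'],s['tool_pos'],s['ee_rot'],s['wrist_force'],s['gripper_width'])
print(slide(cap('side','s9')))
E
```

```text
time_s: 7.17
tool_pos: [0.523, 0.2565, 0.1328]
ee_rot: [-179.1, 0.4, -19.1]
wrist_force: [-4.6, 2.2, -3.3]
gripper_width: 0.0595
7.1667 [0.52303776 0.25648357 0.13279854] [-179.12317495    0.40613109  -19.05759233] [-4.55572177  2.23894315 -3.3421731 ] 0.05954987655566956
(379, array([-0.03935136,  0.13244775]), np.float64(0.0012303625005820596))
```

```bash
for i in 1; do python3 -m creep '[{"hand":0.7,"dx":0,"dy":0,"dz":0,"rx":0,"ry":0,"rz":0},{"hand":0.7,"dx":0,"dy":0,"dz":0,"rx":0,"ry":0,"rz":0},{"hand":0.7,"dx":0,"dy":0,"dz":0,"rx":0,"ry":0,"rz":0},{"hand":0.7,"dx":0,"dy":0,"dz":0,"rx":0,"ry":0,"rz":0},{"hand":0.7,"dx":0,"dy":0,"dz":0,"rx":0,"ry":0,"rz":0}]'; done
python3 - <<'E'
from h import *
print(slide(cap('side','s10')))
E
python3 -m creep '[{"hand":0.7,"dx":0,"dy":0,"dz":0,"rx":0,"ry":0,"rz":0},{"hand":0.7,"dx":0,"dy":0,"dz":0,"rx":0,"ry":0,"rz":0},{"hand":0.7,"dx":0,"dy":0,"dz":0,"rx":0,"ry":0,"rz":0},{"hand":0.7,"dx":0,"dy":0,"dz":0,"rx":0,"ry":0,"rz":0},{"hand":0.7,"dx":0,"dy":0,"dz":0,"rx":0,"ry":0,"rz":0}]'
python3 - <<'E'
from h import *
s=get_state();print(s['time_s'],s['wrist_force'])
print(slide(cap('side','s11')))
E
```

```text
time_s: 7.63
tool_pos: [0.5234, 0.2562, 0.1343]
ee_rot: [-179.1, 0.5, -19.1]
wrist_force: [-4.1, 1.3, -2.6]
gripper_width: 0.0596
(380, array([-0.03736639,  0.13250285]), np.float64(0.0012084784313138922))
time_s: 8.1
tool_pos: [0.5229, 0.2563, 0.1343]
ee_rot: [-179.1, 0.5, -19.0]
wrist_force: [-3.8, 0.5, -2.1]
gripper_width: 0.0599
8.1 [-3.75351494  0.49111444 -2.05371568]
(382, array([-0.03551678,  0.13243924]), np.float64(0.0012000196548082546))
```

It moves at about 4 mm/s; I push a little further.

```bash
python3 -m creep '[{"hand":0.7,"dx":6,"dy":0,"dz":1,"rx":0,"ry":0,"rz":0},{"hand":0.7,"dx":4,"dy":0,"dz":0,"rx":0,"ry":0,"rz":0},{"hand":0.7,"dx":0,"dy":0,"dz":0,"rx":0,"ry":0,"rz":0},{"hand":0.7,"dx":0,"dy":0,"dz":0,"rx":0,"ry":0,"rz":0},{"hand":0.7,"dx":0,"dy":0,"dz":0,"rx":0,"ry":0,"rz":0}]'
python3 -m creep '[{"hand":0.7,"dx":0,"dy":0,"dz":0,"rx":0,"ry":0,"rz":0},{"hand":0.7,"dx":0,"dy":0,"dz":0,"rx":0,"ry":0,"rz":0},{"hand":0.7,"dx":0,"dy":0,"dz":0,"rx":0,"ry":0,"rz":0},{"hand":0.7,"dx":0,"dy":0,"dz":0,"rx":0,"ry":0,"rz":0},{"hand":0.7,"dx":0,"dy":0,"dz":0,"rx":0,"ry":0,"rz":0}]'
python3 - <<'E'
from h import *
s=get_state();print(s['time_s'],s['wrist_force'])
print(slide(cap('side','s12')))
E
```

```text
time_s: 8.57
tool_pos: [0.5313, 0.2536, 0.1331]
ee_rot: [-179.1, 0.8, -19.0]
wrist_force: [-5.8, 0.8, 0.4]
gripper_width: 0.0599
time_s: 8.98
tool_pos: [0.53, 0.254, 0.1333]
ee_rot: [-179.1, 0.9, -19.0]
wrist_force: [-5.2, 0.8, -0.6]
gripper_width: 0.0596
8.9833 [-5.17604338  0.76436134 -0.62570997]
(378, array([-0.02933533,  0.13233588]), np.float64(0.0012657457762616016))
```

```bash
python3 -m creep '[{"hand":0.7,"dx":1,"dy":0,"dz":0,"rx":0,"ry":0,"rz":0},{"hand":0.7,"dx":0,"dy":0,"dz":0,"rx":0,"ry":0,"rz":0},{"hand":0.7,"dx":0,"dy":0,"dz":0,"rx":0,"ry":0,"rz":0},{"hand":0.7,"dx":0,"dy":0,"dz":0,"rx":0,"ry":0,"rz":0},{"hand":0.7,"dx":0,"dy":0,"dz":0,"rx":0,"ry":0,"rz":0}]'
python3 -m creep '[{"hand":0.7,"dx":1,"dy":0,"dz":0,"rx":0,"ry":0,"rz":0},{"hand":0.7,"dx":0,"dy":0,"dz":0,"rx":0,"ry":0,"rz":0},{"hand":0.7,"dx":0,"dy":0,"dz":0,"rx":0,"ry":0,"rz":0},{"hand":0.7,"dx":0,"dy":0,"dz":0,"rx":0,"ry":0,"rz":0},{"hand":0.7,"dx":0,"dy":0,"dz":0,"rx":0,"ry":0,"rz":0}]'
python3 -m creep '[{"hand":0.7,"dx":1,"dy":0,"dz":0,"rx":0,"ry":0,"rz":0},{"hand":0.7,"dx":0,"dy":0,"dz":0,"rx":0,"ry":0,"rz":0},{"hand":0.7,"dx":0,"dy":0,"dz":0,"rx":0,"ry":0,"rz":0},{"hand":0.7,"dx":0,"dy":0,"dz":0,"rx":0,"ry":0,"rz":0},{"hand":0.7,"dx":0,"dy":0,"dz":0,"rx":0,"ry":0,"rz":0}]'
python3 - <<'E'
from h import *
s=get_state();print(s['time_s'],s['wrist_force'])
print(slide(cap('side','s13')))
E
```

```text
time_s: 9.45
tool_pos: [0.5297, 0.2541, 0.1333]
ee_rot: [-179.2, 1.1, -18.9]
wrist_force: [-6.3, 0.7, -0.5]
gripper_width: 0.0598
time_s: 9.87
tool_pos: [0.5295, 0.2542, 0.1332]
ee_rot: [-179.2, 1.3, -18.9]
wrist_force: [-5.1, 0.8, -0.4]
gripper_width: 0.0599
time_s: 10.28
tool_pos: [0.5295, 0.2543, 0.1332]
ee_rot: [-179.2, 1.4, -18.9]
wrist_force: [-5.2, 0.6, -1.6]
gripper_width: 0.0599
10.2833 [-5.15236008  0.60048228 -1.63788028]
(371, array([-0.01986942,  0.13241236]), np.float64(0.0012764041016190726))
```

```bash
python3 -m creep '[{"hand":0.7,"dx":1,"dy":0,"dz":0,"rx":0,"ry":0,"rz":0},{"hand":0.7,"dx":0,"dy":0,"dz":0,"rx":0,"ry":0,"rz":0},{"hand":0.7,"dx":0,"dy":0,"dz":0,"rx":0,"ry":0,"rz":0},{"hand":0.7,"dx":0,"dy":0,"dz":0,"rx":0,"ry":0,"rz":0},{"hand":0.7,"dx":0,"dy":0,"dz":0,"rx":0,"ry":0,"rz":0}]' >/dev/null
python3 -m creep '[{"hand":0.7,"dx":1,"dy":0,"dz":0,"rx":0,"ry":0,"rz":0},{"hand":0.7,"dx":0,"dy":0,"dz":0,"rx":0,"ry":0,"rz":0},{"hand":0.7,"dx":0,"dy":0,"dz":0,"rx":0,"ry":0,"rz":0},{"hand":0.7,"dx":0,"dy":0,"dz":0,"rx":0,"ry":0,"rz":0},{"hand":0.7,"dx":0,"dy":0,"dz":0,"rx":0,"ry":0,"rz":0}]' > /dev/null
python3 -m creep '[{"hand":0.7,"dx":1,"dy":0,"dz":0,"rx":0,"ry":0,"rz":0},{"hand":0.7,"dx":0,"dy":0,"dz":0,"rx":0,"ry":0,"rz":0},{"hand":0.7,"dx":0,"dy":0,"dz":0,"rx":0,"ry":0,"rz":0},{"hand":0.7,"dx":0,"dy":0,"dz":0,"rx":0,"ry":0,"rz":0},{"hand":0.7,"dx":0,"dy":0,"dz":0,"rx":0,"ry":0,"rz":0}]'
python3 - <<'E'
from h import *
s=get_state();print(s['time_s'],s['wrist_force'])
print(slide(cap('side','s14')))
E
```

```text
time_s: 11.58
tool_pos: [0.53, 0.2541, 0.133]
ee_rot: [-179.2, 1.7, -18.9]
wrist_force: [-5.0, 0.9, -0.3]
gripper_width: 0.0599
11.5833 [-5.02988471  0.89064392 -0.30875021]
(370, array([-0.01055873,  0.13216949]), np.float64(0.0012181082879555748))
```

```bash
python3 -m creep '[{"hand":0.7,"dx":1,"dy":0,"dz":0,"rx":0,"ry":0,"rz":0},{"hand":0.7,"dx":0,"dy":0,"dz":0,"rx":0,"ry":0,"rz":0},{"hand":0.7,"dx":0,"dy":0,"dz":0,"rx":0,"ry":0,"rz":0},{"hand":0.7,"dx":0,"dy":0,"dz":0,"rx":0,"ry":0,"rz":0},{"hand":0.7,"dx":0,"dy":0,"dz":0,"rx":0,"ry":0,"rz":0}]' >/dev/null
python3 -m creep '[{"hand":0.7,"dx":1,"dy":0,"dz":0,"rx":0,"ry":0,"rz":0},{"hand":0.7,"dx":0,"dy":0,"dz":0,"rx":0,"ry":0,"rz":0},{"hand":0.7,"dx":0,"dy":0,"dz":0,"rx":0,"ry":0,"rz":0},{"hand":0.7,"dx":0,"dy":0,"dz":0,"rx":0,"ry":0,"rz":0},{"hand":0.7,"dx":0,"dy":0,"dz":0,"rx":0,"ry":0,"rz":0}]' > /dev/null
python3 - <<'E'
from h import *
s=get_state();print(s['time_s'],s['tool_pos'])
print(slide(cap('side','s15')))
E
```

```text
12.4667 [0.53045611 0.2539631  0.13286323]
(359, array([-0.00380396,  0.13217225]), np.float64(0.0012834918778808053))
```

```bash
python3 -m creep '[{"hand":0.7,"dx":0,"dy":0,"dz":0,"rx":0,"ry":0,"rz":0},{"hand":0.7,"dx":0,"dy":0,"dz":0,"rx":0,"ry":0,"rz":0},{"hand":0.7,"dx":-22,"dy":0,"dz":0,"rx":0,"ry":0,"rz":0},{"hand":0.7,"dx":-20,"dy":0,"dz":0,"rx":0,"ry":0,"rz":0},{"hand":0.7,"dx":0,"dy":0,"dz":0,"rx":0,"ry":0,"rz":0}]'
python3 - <<'E'
from h import *
s=get_state();print(s['time_s'],s['tool_pos'],s['wrist_force'])
print(slide(cap('side','s16')));cap('wrist','w16')
E
```

```text
time_s: 12.93
tool_pos: [0.4956, 0.2667, 0.1361]
ee_rot: [-179.0, 1.1, -19.1]
wrist_force: [-0.2, -0.2, -0.3]
gripper_width: 0.0601
12.9333 [0.49563486 0.26665729 0.136052  ] [-0.1614016  -0.21923494 -0.30034313]
(364, array([-0.00181096,  0.13199713]), np.float64(0.001216129093151436))
```

View pics/w16.png

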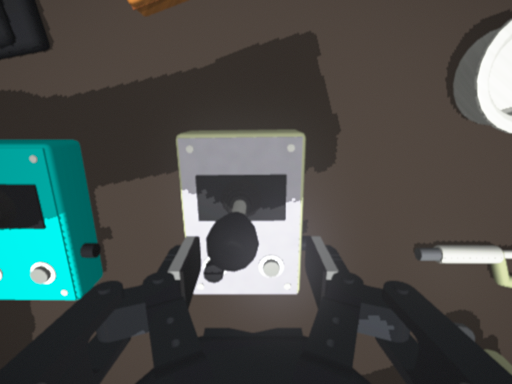

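The stick is back upright at (233,240), clear of both pads. The slide reads -1.8 mm. I rise clear and cross-check with the other camera.

```bash
python3 -m creep '[{"hand":0.7,"dx":-4,"dy":0,"dz":0,"rx":0,"ry":0,"rz":0},{"hand":0.7,"dx":0,"dy":0,"dz":-25,"rx":0,"ry":0,"rz":0},{"hand":0.7,"dx":0,"dy":0,"dz":-35,"rx":0,"ry":0,"rz":0},{"hand":0.7,"dx":0,"dy":0,"dz":-35,"rx":0,"ry":0,"rz":0},{"hand":0.7,"dx":0,"dy":0,"dz":0,"rx":0,"ry":0,"rz":0}]'
python3 - <<'E'
from h import *
s=get_state();print(s['time_s'],s['tool_pos'],s['wrist_force'])
c=cap('side','s17');t=cap('top','t17');print(slide(c),slide(t))
# stylus/pickup-rod tip x in side frame
y=np.radians(4.6);R=np.array([[np.cos(y),-np.sin(y)],[np.sin(y),np.cos(y)]])
o=np.array([.4913,.0052])-R@np.array([-.085,.226])
for n,q in(('side',c),('top',t)):
    P=cloud(q).reshape(-1,3);T=(P[:,:2]-o)@R
    m=(P[:,2]>.166)&(P[:,2]<.25)&(abs(T[:,0])<.03)&(T[:,1]>.02)&(T[:,1]<.075)
    print(n,m.sum(),np.median(T[m],0),T[m].min(0),T[m].max(0))
    m=m&(P[:,2]<.182);print(' stylus',m.sum(),np.median(T[m],0) if m.any() else 0)
a=cv2.resize(c['image'][200:270,290:380],None,fx=6,fy=6,interpolation=cv2.INTER_CUBIC)
b=cv2.resize(t['image'][110:220,320:430],None,fx=5,fy=5,interpolation=cv2.INTER_CUBIC)
cv2.imwrite('pics/s17c.png',a);cv2.imwrite('pics/t17c.png',b)
P=cloud(ld('s17')).reshape(-1,3);k=P[(P[:,2]>.118)&(P[:,2]<.15)&(abs(P[:,0]-.4885)<.06)&(abs(P[:,1]-.276)<.05)];print('knob',k.min(0),k.max(0),k.mean(0))
E
```

```text
time_s: 13.45
tool_pos: [0.5016, 0.2611, 0.236]
ee_rot: [-179.0, 0.4, -19.5]
wrist_force: [1.4, 0.3, 0.2]
gripper_width: 0.0597
13.45 [0.50161323 0.26110269 0.23603187] [1.38871717 0.28477079 0.20506362]
(364, array([-0.00163155,  0.13199748]), np.float64(0.0012223299618520113)) (379, array([-0.00398842,  0.13286655]), np.float64(0.002261083778895142))
side 98 [-0.00230928  0.05643249] [-0.0061999   0.02833717] [0.00452575 0.06803004]
 stylus 11 [-0.00101983  0.05893173]
top 90 [-0.0031622   0.04908224] [-0.01092464  0.02000081] [0.00558255 0.06954033]
 stylus 3 [-0.00401445  0.06294764]
knob [0.47536608 0.26032597 0.11894666] [0.50197729 0.28547205 0.14682562] [0.48706316 0.26902003 0.13440874]
```

View pics/s17c.png

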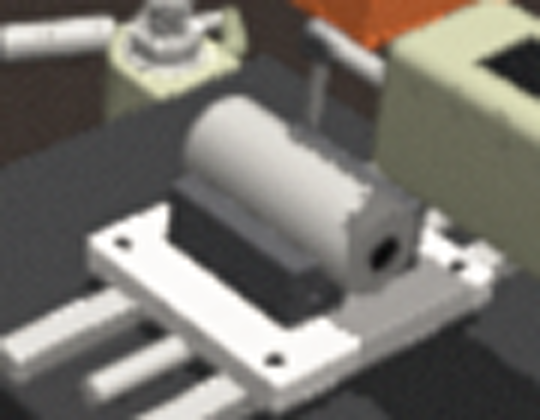

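View pics/t17c.png

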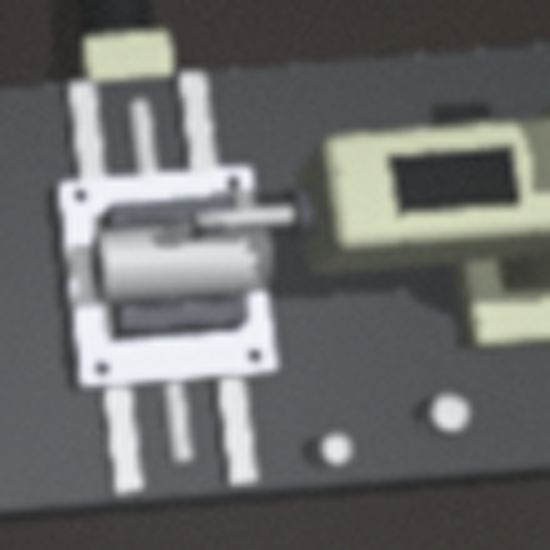

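View pics/s17.png

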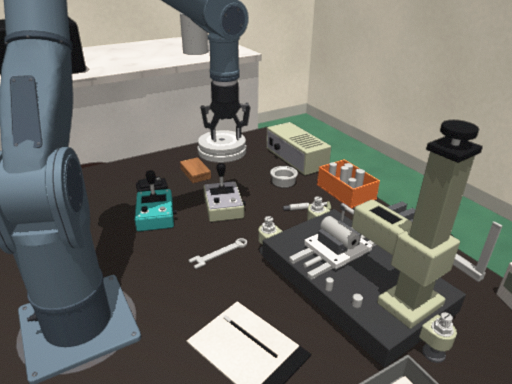

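The side view gives the crown at -1.6 mm with the stylus at about -1 to +0.4 mm. The top view, after removing its roughly 3 mm frame offset, gives about -1.1 mm. The stick is upright and nothing is disturbed. One last stillness check, then I hand in.

```bash
python3 -m creep '[{"hand":0.7,"dx":0,"dy":0,"dz":-5,"rx":0,"ry":0,"rz":0},{"hand":0.7,"dx":0,"dy":0,"dz":0,"rx":0,"ry":0,"rz":0},{"hand":0.7,"dx":0,"dy":0,"dz":0,"rx":0,"ry":0,"rz":0},{"hand":0.7,"dx":0,"dy":0,"dz":0,"rx":0,"ry":0,"rz":0},{"hand":0.7,"dx":0,"dy":0,"dz":0,"rx":0,"ry":0,"rz":0}]'
python3 - <<'E'
from h import *
c=cap('side','s18');print(slide(c))
a=ld('top0')['image'];b=cap('top','t18')['image'];d=cv2.absdiff(a,b).max(-1)
for n,(u,v) in dict(spanner=(277,243),ring=(200,124),mic=(260,133),case=(129,201),mouse=(133,257),pa=(389,200),pb=(410,192)).items(): print(n,np.median(d[v-8:v+9,u-8:u+9]),d[v-8:v+9,u-8:u+9].max())
print(finish_job())
E
```

```text
time_s: 13.97
tool_pos: [0.4984, 0.2596, 0.2335]
ee_rot: [-179.5, 0.7, -19.6]
wrist_force: [0.1, -0.1, 0.6]
gripper_width: 0.06
(364, array([-0.00182322,  0.13207498]), np.float64(0.0013284560824768556))
spanner 1.0 5
ring 1.0 5
mic 1.0 6
case 77.0 90
mouse 100.0 110
pa 1.0 6
pb 1.0 5
the job is handed in; nothing more can be done
None
```

```bash
python3 - <<'E'
from h import *
a=ld('side0')['image'];b=ld('s18')['image'];d=cv2.absdiff(a,b).max(-1)
print('case side',np.median(d[160:182,182:210]),d[160:182,182:210].max(),'mouse side',np.median(d[178:192,138:166]))
E
```

```text
case side 3.0 9 mouse side 4.0
```

View pics/t18.png

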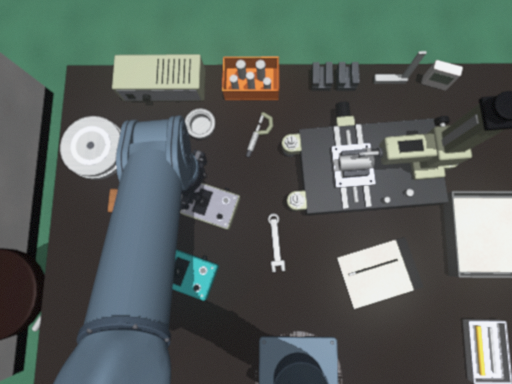

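The job is done and handed in at 14 s; `finish_job()` reported no verdict.

**What I did:** I turned the near jam nut clockwise about 122° until the moment jumped at its stop. I then straddled the grey-green box's stick, held it away from the robot until the crown came under the stylus, and let it spring back to centre.

**Last checks:**
- **Nut:** its flats afterwards stood at about 35.5°, which fits the predicted home position.
- **Slide:** the side camera read -1.8, -1.6 and -1.8 mm over the last second, so it stands still and within 5 mm. The stylus in the same frame read between -1.0 and +0.4 mm.
- **Top camera:** it read -4.0 mm. It also sees the near screw about 3 mm closer than the side camera does, so I took this as about -1.1 mm. That is a small disagreement, and still within tolerance.
- **Stick and gripper:** the stick is upright, and the gripper stands clear of everything with no wrist force.
- **Bystanders:** the spanner, ring gauge, micrometer and both pins are unchanged in the top view.
- **Case and mouse:** the same comparison failed for these two because the arm hid them. The side view shows the case unchanged. It showed no change at the mouse's spot either, but the mouse is only partly visible there.

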